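# Set the swing table and load a beaker on it

## Task

Swing the arm of the sample stand by its handle pin until its tail pointer lines up with the rider on the angle disc, then turn the clamp knob clockwise until it is fully tight. After that, stand the small open glass beaker upright and centred on the small round table at the end of the arm, and let go. Leave the rider, the lidded cup and the white tub as they are.

Things in the scene. Friction and masses are not known exactly. Their poses are not given: they have to be found in the camera images.
- sample_stand: Fixed stand: grey base plate 170 x 130 mm, steel post, on top a white angle disc, 140 mm in diameter, upper face at height 104 mm, with black ticks. Origin on the post's axis at the worktop. x axis away from the robot (turned by the stand's yaw, at most 0.2 rad) to the middle tick, y left, z up. Arm, rider and knob all turn about the post's axis.
- swing_arm (a joint): Angle of the aluminium swing arm (black tail pointer) in the stand's frame, rad, counter-clockwise from above, -1.1 to 1.3. At 0 the arm points along the stand's -x (to the robot), tail pointer along +x. Friction 0.2 N m (the same whether clamped or not): stays where left. Pointer and rider line up when swing_arm equals scale_rider. Bar 16 mm wide, top at height 120 mm.
- handle_pin (a point): Upright round black handle pin on the swing arm, 14 mm in diameter, 95 mm from the post's axis, rising from the arm's upper face (height 120 mm) to height 162 mm; this point is on its axis at height 146 mm. Pinch it from above or push it sideways to swing the arm.
- pointer_tip (a point): Tip of the arm's tapered tail pointer, which lies over the disc on the side opposite the handle pin, 52.5 mm from the post's axis.
- scale_rider (a joint): Angle of the rider in the stand's frame, rad, positive counter-clockwise seen from above; at 0 it sits on the stand's +x side (far from the robot). It marks the wanted position, is stiff (2 N m) and must not be shifted.
- rider_tip (a point): Inward-pointing tip of the rider, a dark steel clip 22 x 12 mm straddling the rim of the disc; 53 mm from the post's axis.
- clamp_knob (a joint): Angle of the black clamp knob, rad: 0 fully loose, grows clockwise seen from above, end stop (fully tight) at 1.3; starts loose, at 0 to 0.3. Stays where it is left (friction 0.15 N m). Turning it does not drag the arm. Once it is tight the arm must not be forced round: loosen it first if the arm has to be set again.
- knob_grip (a point): Grip point of the clamp knob, on the post's axis at height 158 mm. The knob is a bar 38 mm long, 14 mm wide, from height 135 to 172 mm; grip across the 14 mm. The bar's long direction is at 0.65 minus clamp_knob from the stand's x axis (rad, counter-clockwise from above). Below it a disc of 32 mm diameter, height 129 to 136 mm.
- table_top (a point): Centre of the upper face of the small round steel table, 32 mm in diameter, no rim, at the arm's end: 165 mm from the post's axis, at height 130 mm.
- glass_beaker: Small open clear glass beaker, 46 mm across the rim (walls taper a little, foot 38 mm), 59 mm tall, 0.04 to 0.07 kg. Origin at the centre of its underside, z axis up. It stands on the worktop in one of three places left of the stand; grip it across the outside of the wall.
- lidded_cup: Bystander: white sample cup with a red lid, 56 mm in diameter, 60 mm tall, standing near the beaker; origin at the centre of its underside.
- screw_tub: Bystander: low white screw-lid tub, 52 mm in diameter, 50 mm tall, standing near the beaker; origin at the centre of its underside.
Things that resemble listed ones, but are neither listed nor needed, are in the scene too. What is shaped like the glass_beaker but blue or purple is not meant.

How it is judged:
By the outcome, as a careful person would: the job done as asked, in the order asked, and still so for the second after the job is handed in, with the robot touching nothing.
It also fails if it takes over 67 s, if anything falls off the work surface, if the arm or the gripper's body presses on something with over 40 N, if the wrist force passes 120 N, or if a joint passes its speed limit or range.

## Robot

A 6-joint arm with a two-finger parallel gripper is mounted at the origin on a cart in front of the work surface, level with it; the furniture and walls round the work are solid. World frame = base frame: x ahead of the robot, y to its left, z up, the work surface at z = 0. Lengths are in m, angles in rad, forces in N, time in s.
With the tool pointing down it reaches from about 0.275 to 1 m from the base axis. Payload 8.4 kg.
Tool frame: the origin (TCP) lies on the centre line of the jaws, within the pads' length; the fingertips stand 11 mm ahead of it and the grasp point (between the pads) lies 8 mm behind it; z points along the fingers, y is the line along which they close (so a half turn about z gives the same grasp; the last joint's range is limited). The gripper opens to 85 mm and grips with 20 to 120 N. Pads are 22 mm wide; open, the fingers measure 114 mm over their backs; the gripper's body (76 mm by 85 mm) begins 54 mm behind the grasp point. The pads swing forward as they close: fully open they stand 13 mm farther back than shut.
Start: joints at [1.211, 0.353, 1.633, -0, 1.155, -0.002], TCP at [0.219, 0.585, 0.242] pointing down, gripper open.
Joint ranges: [-2.63, 2.63], [-0.92, 2.1], [0.06, 2.66], [-1.3, 4.44], [0, 2.69], [-3.02, 3.02]. Speed limits (rad/s): [2.22, 2.22, 2.79, 3.14, 3.14, 3.14].

## Interface

Orientations are given as [roll, pitch, yaw] about the fixed x, y, z axes, in that order (R = Rz(yaw) Ry(pitch) Rx(roll)).
In Python, from workcell import bot gives the robot as it stands. The module is installed in compiled form; this text tells all that it offers.
- The arm moves only by the shell command python3 -m inch 'ROWS' [FORCE]. ROWS is JSON, a list of rows, each a list of 3 entries, a list of its own where there are three numbers: the shift along the world's x, y, z in units of 40 mm (1.0 is 40 mm), then the turn, a rotation vector about the world's x, y, z in units of pi/4 rad (1.0 is pi/4 rad), then the opening, from -1 (shut) to 1 (fully open), so that 0 is half open. A call has 1 to 20 rows; each row shifts and turns the commanded pose from where the row before left it; what a row does not reach is not made up. A row lasts 1/10 s, in which the tool goes at most 50 mm and 8.59 degrees, less where a joint would pass 70% of its speed; a pose out of reach is approached as far as the arm can. A call with a number of a shift or a turn outside -1 to 1 is refused whole. A call with a gripper value outside its range is refused whole. The fingers move at their own pace and stop on an object; FORCE is the grip in N (left out, the last holds). Time passes only in rows, so rows that do not move let the fingers close. It gives the time, the measured TCP pose, the force, the opening and the grip force at its end, in the units of the state.
- bot.state(): the state, without advancing time (a new reading comes with each control period).
- bot.capture(name): name is "scene" or "top" or "wrist"; returns a dict with "pixels" (400x640x3 uint8, red, green, blue), "fx", "fy", "cx", "cy" (pixels), "extrinsics" (4x4, takes a point from world to camera coordinates). Camera axes: x right, y down, z forward; pixel columns grow to the right and rows downward; lengths in m; the calibration is good to about 2 mm. A picture is of the moment at which its call begins. There is no depth.
- bot.close_job(): hands the job in; it is judged then, once.
The state is a dict: "time_s": time; "joints": joint angles; "qd": joint speeds; "tau": joint torques, N m; "tcp_pos": TCP position; "tcp_rot": TCP orientation; "force": force on the tool from outside, world axes, zero at the start; "ft_torque": the same for the moment, N m; "width": finger opening in m; "grasp_force": force on a finger pad.
Only numpy, scipy, OpenCV 4.12 (cv2) and the standard library are available. Lean on these libraries where they do the work, as an engineer would, in place of code of your own. Each camera call takes 0.05 s, during which the arm holds its last target. There are 200 camera calls.

## Working session

There is one attempt and no reset: what is moved stays moved. The work goes in short steps, Python scripts to look and compute and a shell command to move; the robot and the scene stay as the last step left them, time stands still between calls to the robot, and variables do not carry over. Pictures are saved under pics/ and viewed, at most 10 in all, crops included, and the job is handed in when it is done.

```bash
mkdir -p pics; cat > h.py <<'E'
import numpy as np, cv2
from workcell import bot
def cap(n,f=None):
    c=bot.capture(n)
    if f: cv2.imwrite('pics/'+f,c['pixels'][:,:,::-1])
    return c
def ray(c,u,v,z):
    E=np.array(c['extrinsics']);R=E[:3,:3];o=-R.T@E[:3,3]
    d=R.T@np.array([(u-c['cx'])/c['fx'],(v-c['cy'])/c['fy'],1])
    return o+d*(z-o[2])/d[2]
def proj(c,p):
    E=np.array(c['extrinsics']);q=E[:3,:3]@np.array(p)+E[:3,3]
    return c['fx']*q[0]/q[2]+c['cx'],c['fy']*q[1]/q[2]+c['cy']
E
python3 - <<'E'
from h import *
for n in('scene','top'):
    c=cap(n,n+'1.png');E=np.array(c['extrinsics']);print(n,c['fx'],-E[:3,:3].T@E[:3,3],E[2,:3])
print(bot.state())
E
```

```text
scene 362.4092447266911 [ 0.00683064 -0.1173607   0.89045192] [ 0.54528208  0.31312306 -0.77757405]
top 423.7642776767142 [0.31763828 0.1863957  1.32250374] [ 0.18542716 -0.01833523 -0.98248694]
{'time_s': 0.1, 'joints': array([ 1.21059465e+00,  3.53568057e-01,  1.63406213e+00,  1.64168332e-05,
        1.15521879e+00, -2.39354226e-03]), 'qd': array([-1.28852636e-03, -1.28038005e-03, -2.63332136e-03, -1.41870395e-03,
       -7.88090357e-04,  7.33198337e-05]), 'tau': array([ 3.85716903e-04, -6.06357694e+01, -3.42817533e+01,  1.55507946e-04,
        4.14792841e-03,  1.56423414e-05]), 'tcp_pos': array([0.21873201, 0.58502608, 0.24164251]), 'tcp_rot': array([-3.14033637e+00, -1.80181673e-05,  2.78377787e+00]), 'force': array([-0.01338787, -0.13828555,  0.06993521]), 'ft_torque': array([-0.03399319, -0.00429739, -0.00420187]), 'grasp_force': 0.0, 'width': 0.08559456690395038}
```

View pics/top1.png

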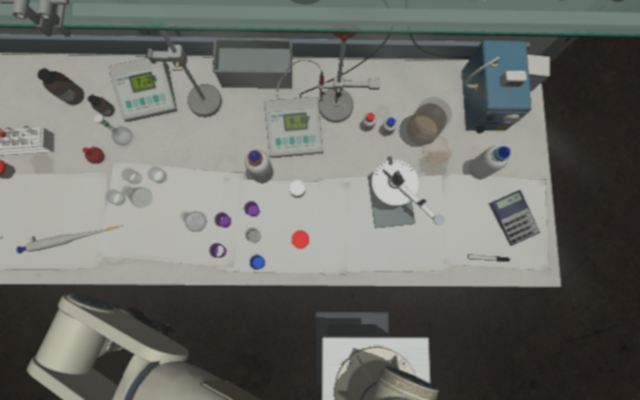

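View pics/scene1.png

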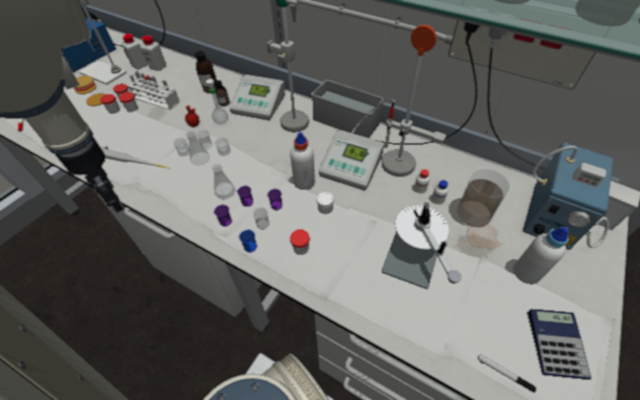

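The top view shows the stand disc at about (395,183), the table at (438,219), the lidded cup at (300,239), the tub at (297,188), and a clear beaker at about (253,236) among purple and blue ones. Next I'll zoom in.

```bash
python3 - <<'E'
from h import *
t=cv2.imread('pics/top1.png');s=cv2.imread('pics/scene1.png')
a=cv2.resize(t[150:235,360:450],(400,378),interpolation=3)
b=cv2.resize(s[195:295,375:475],(400,400),interpolation=3)[:378]
d=cv2.resize(t[195:270,180:320],(400,214),interpolation=3);e=cv2.resize(s[175:250,200:340],(400,214),interpolation=3)
cv2.imwrite('pics/z1.png',np.vstack([np.hstack([a,b]),np.hstack([d,e])]))
c=cap('top');s=cap('scene')
for n,u,v,z in[('disc',395,183,.104),('table',438,219,.13),('beaker',253,236,.03),('cup',300,239,.06),('tub',297,188,.05)]:print(n,ray(c,u,v,z).round(3))
for n,u,v,z in[('table',454,276,.13),('beaker',261,218,.03)]:print(n,ray(s,u,v,z).round(3))
E
```

```text
disc [ 0.602 -0.052  0.104]
table [ 0.492 -0.168  0.13 ]
beaker [0.45  0.372 0.03 ]
cup [0.438 0.227 0.06 ]
tub [0.596 0.239 0.05 ]
table [ 0.487 -0.171  0.13 ]
beaker [0.452 0.373 0.03 ]
```

View pics/z1.png

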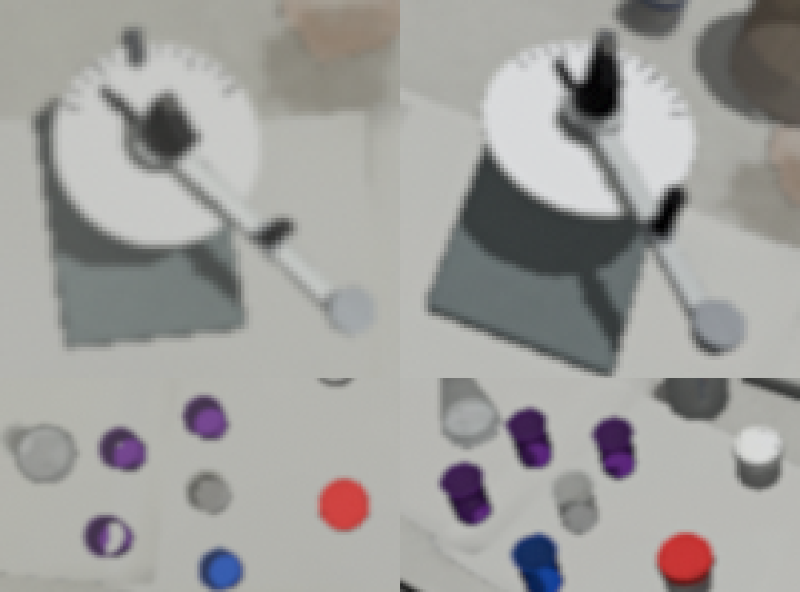

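The crop shows the rider at top-view (390,160.6), the pointer tip at (383,171), the knob bar at the centre, and the pin at about (421,202). The clear beaker is next to the blue one. The arm needs a clockwise swing of about 0.55 rad. I'll move above the stand and look through the wrist camera.

```bash
python3 -m inch '[[[0.2,-0.4,1],[0,0,-0.18],1],[[0.4,-0.9,0.7],[0,0,-0.18],1],[[0.5,-1,0.4],[0,0,-0.18],1],[[0.5,-1,0.4],[0,0,-0.18],1],[[0.5,-1,0.2],[0,0,-0.18],1],[[0.5,-1,0],[0,0,-0.18],1],[[0.5,-1,0],[0,0,-0.18],1],[[0.5,-1,0],[0,0,-0.18],1],[[0.5,-1,0],[0,0,-0.18],1],[[0.5,-1,0],[0,0,-0.18],1],[[0.5,-1,0],[0,0,-0.18],1],[[0.5,-1,0],[0,0,-0.18],1],[[0.5,-1,0],[0,0,-0.18],1],[[0.5,-1,0],[0,0,-0.18],1],[[0.5,-1,0],[0,0,-0.18],1],[[0.5,-1,0],[0,0,-0.18],1],[[0.5,-1,0],[0,0,0],1],[[0,0,0],[0,0,0],1],[[0,0,0],[0,0,0],1]]'
python3 - <<'E'
from h import *
c=cap('wrist','w1.png');print(bot.state()['joints'],bot.state()['tcp_rot']);E=np.array(c['extrinsics']);print(c['fx'],-E[:3,:3].T@E[:3,3],E[2,:3])
E
```

```text
time_s: 2.1
tcp_pos: [0.5428, -0.0673, 0.3498]
tcp_rot: [-3.141, 0.001, 0.52]
force: [-0.7, 0.5, -0.1]
width: 0.0855
grasp_force: 0.0
[-1.24915223e-01  1.42716892e-01  1.66895947e+00  4.21065086e-04
  1.33098995e+00  9.24634218e-01] [-3.14061969e+00  6.11015138e-04  5.21146954e-01]
354.05363314278424 [ 0.60855983 -0.03053168  0.48224243] [-0.25837834 -0.14623386 -0.95491167]
```

View pics/w1.png

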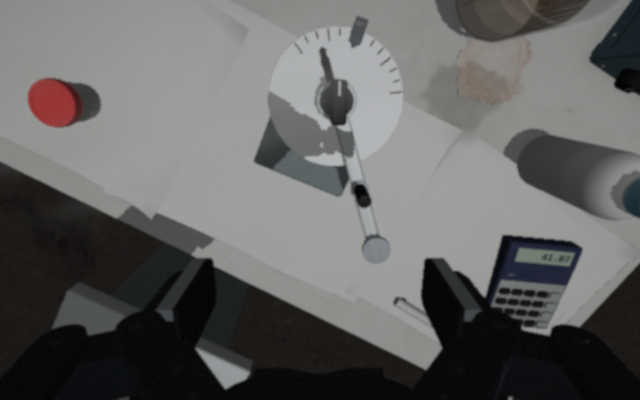

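The wrist view shows the disc centre at about (337,95), pointer tip (322,48), rider (359,30), pin (362,196), and table (375,249). I'll measure these on an enlarged crop.

```bash
python3 - <<'E'
from h import *
im=cv2.imread('pics/w1.png');c=cap('wrist')
z=cv2.resize(im[5:145,255:415],(800,700),interpolation=3)[:600]
cv2.imwrite('pics/z2.png',z)
# post centre: disc rim points (bright, upper/left/right rim) -> rays to z=.104 -> circle LSQ
g=cv2.cvtColor(im,cv2.COLOR_BGR2GRAY)
print('gray row95',g[95,260:415:5],'col',g[15:60:3,335])
P={k:ray(c,*v)[:2] for k,v in dict(table=(375.5,249,.130),ptip=(322,48,.118),rider=(359.5,31,.108),pintop=(361,190,.162)).items()}
for k in P:print(k,P[k].round(4))
E
```

```text
gray row95 [157 156 117 131 173 174 173 175 174 175 174 145 114  68  61  66 116  62
  68 159 176 177 177 178 178 177 176 176 177 141 139] col [140 140 141 141 168 173 173 173 174 175 175 175 175 176 176]
table [ 0.4909 -0.1686]
ptip [ 0.6391 -0.0152]
rider [ 0.6712 -0.0386]
pintop [ 0.5463 -0.1111]
```

View pics/z2.png

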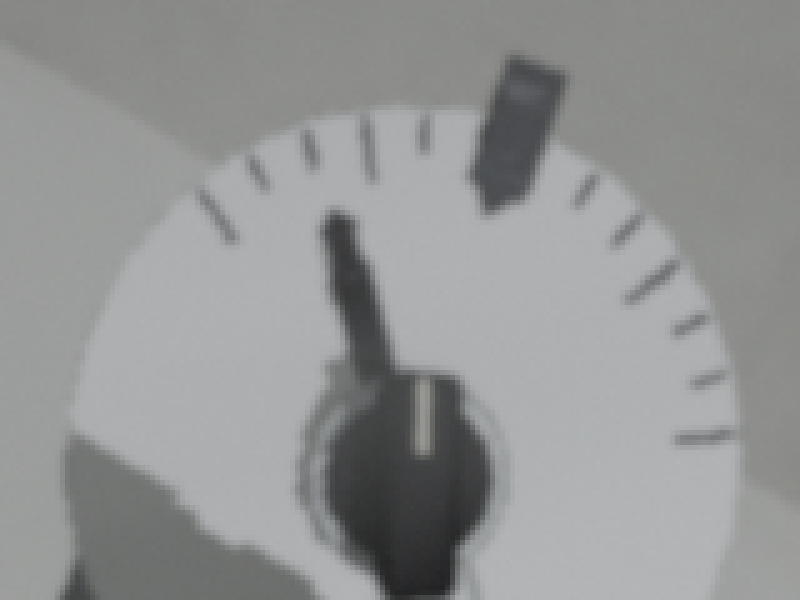

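```bash
python3 - <<'E'
from h import *
from scipy.optimize import least_squares
c=cap('wrist');f=lambda u,v,z:ray(c,255+u/5-.4,5+v/5-.4,z)[:2]
rim=np.array([f(u,v,.104) for u,v in[(72,420),(130,265),(250,157),(395,106),(600,165),(690,265),(740,420),(738,520)]])
s=least_squares(lambda p:np.hypot(*(rim-p[:2]).T)-p[2],[.6,-.05,.07]);o=s.x[:2];print(s.x.round(4),(s.fun*1e3).round(1))
a=lambda p:(np.hypot(*(p-o)).round(4),np.arctan2(*(p-o)[::-1]).round(4))
for z in(.104,.108,.112):print(z,'rider',a(f(488,214,z)),'ptr',a(f(337,210,z)))
tb=ray(c,375.5,249,.13)[:2];print('table',a(tb),np.arctan2(*(o-tb)[::-1]))
pn=ray(c,361,190,.162)[:2];print('pin',a(pn),np.arctan2(*(o-pn)[::-1]))
for u,v in[(235,242),(372,180),(628,300),(675,440)]:print('longtick',a(f(u,v,.104)))
print('knob ends',f(422,372,.172),f(420,600,.172))
E
```

```text
[ 0.6045 -0.0515  0.0694] [ 0.3 -0.1 -0.9  0.5  0.5 -0.1 -0.5  0.2]
0.104 rider (np.float64(0.0525), np.float64(0.2278)) ptr (np.float64(0.0531), np.float64(0.8026))
0.108 rider (np.float64(0.0521), np.float64(0.2321)) ptr (np.float64(0.0527), np.float64(0.8052))
0.112 rider (np.float64(0.0516), np.float64(0.2365)) ptr (np.float64(0.0523), np.float64(0.8079))
table (np.float64(0.1628), np.float64(-2.3426)) 0.7990214977651592
pin (np.float64(0.083), np.float64(-2.3489)) 0.7927154374403466
longtick (np.float64(0.057), np.float64(1.1821))
longtick (np.float64(0.057), np.float64(0.6596))
longtick (np.float64(0.0557), np.float64(-0.3846))
longtick (np.float64(0.0554), np.float64(-0.9165))
knob ends [ 0.62079918 -0.04098712] [ 0.58848959 -0.05997811]
```

```bash
python3 -m inch '[[[-0.05,-0.6,0],[0,0,0.18],0],[[-0.06,-0.7,-0.4],[0,0,0.18],0],[[0,0,-1],[0,0,0],0],[[0,0,-1],[0,0,0],0],[[0,0,-0.8],[0,0,0],0],[[0,0,0],[0,0,0],0],[[0,0,0],[0,0,0],0]]' 30
python3 - <<'E'
from h import *
cap('wrist','w2.png')
E
```

```text
time_s: 2.95
tcp_pos: [0.5386, -0.1177, 0.223]
tcp_rot: [-3.141, 0.0, 0.806]
force: [0.2, -0.2, 1.0]
width: 0.0426
grasp_force: 0.0
```

View pics/w2.png

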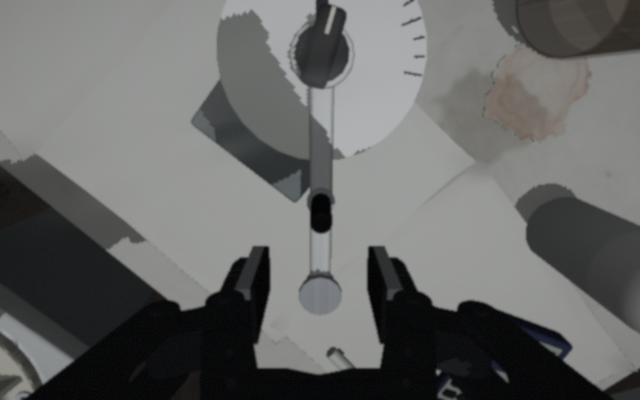

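The wrist view shows the arm vertical in the image at column 320, with the pin at (320,213) centred between the fingers. I'll descend and close.

```bash
python3 -m inch '[[[0,-0.04,-0.8],[0,0,0],0],[[0,0,-0.7],[0,0,0],0],[[0,0,-0.5],[0,0,0],0],[[0,0,0],[0,0,0],-0.6],[[0,0,0],[0,0,0],-1],[[0,0,0],[0,0,0],-1],[[0,0,0],[0,0,0],-1],[[0,0,0],[0,0,0],-1],[[0,0,0],[0,0,0],-1]]' 30
```

```text
time_s: 3.9
tcp_pos: [0.5397, -0.1203, 0.1442]
tcp_rot: [3.139, -0.002, 0.805]
force: [-2.2, 0.9, 8.1]
width: 0.0131
grasp_force: 30.4
```

```bash
python3 -m inch '[[[-0.081,0.086],[0,0,0],-1]]' 2>&1 | tail -1; python3 -m inch '[[[-0.082,0.087,0],[0,0,-0.064],-1],[[-0.081,0.086,0],[0,0,-0.063],-1],[[-0.072,0.095,0],[0,0,-0.064],-1],[[-0.071,0.095,0],[0,0,-0.063],-1],[[-0.063,0.102,0],[0,0,-0.064],-1],[[-0.062,0.101,0],[0,0,-0.063],-1],[[-0.052,0.107,0],[0,0,-0.064],-1],[[-0.051,0.106,0],[0,0,-0.063],-1],[[-0.042,0.112,0],[0,0,-0.064],-1],[[-0.041,0.111,0],[0,0,-0.063],-1],[[-0.02,0.08,0],[0,0,-0.045],-1],[[-0.02,0.077,0],[0,0,-0.042],-1],[[0,0,0],[0,0,0],-1],[[0,0,0],[0,0,0],-1],[[0,0,0],[0,0,0],-1]]'
python3 - <<'E'
from h import *
c=cap('wrist','w3.png');t=cap('top','t3.png')
a=cv2.imread('pics/w3.png');b=cv2.imread('pics/t3.png')
cv2.imwrite('pics/z3.png',np.hstack([cv2.resize(a[0:150,220:420],(400,300)),cv2.resize(b[150:225,355:455],(400,300),interpolation=3)]))
E
```

```text
schema error: expected 3 numbers
time_s: 5.4
tcp_pos: [0.5129, -0.074, 0.1442]
tcp_rot: [3.141, -0.002, 0.238]
force: [-4.1, 0.7, 10.0]
width: 0.0129
grasp_force: 30.9
```

View pics/z3.png

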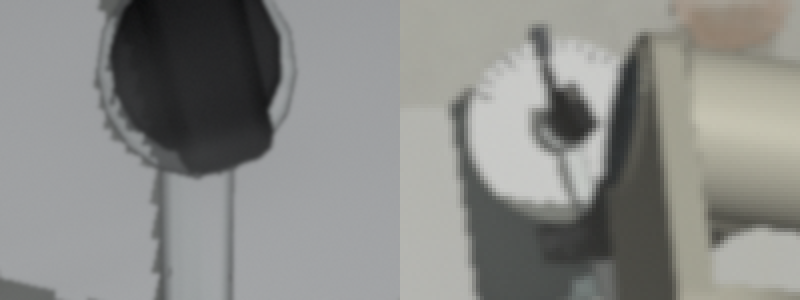

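The wrist view shows the arm bar coming straight down from the knob, and the top view shows the pointer just at the rider (crop 540,50). I'll release, rise and measure it closely.

```bash
python3 -m inch '[[[0,0,0],[0,0,0],-0.5],[[0,0,0],[0,0,0],-0.1],[[0,0,0],[0,0,0],0],[[0,0,0.6],[0,0,0],0],[[0,0,0.9],[0,0,0],0],[[0,0,1],[0,0,0],0],[[0.3,0,1],[0,0,0],0],[[0.3,0,0.8],[0,0,0],0],[[0,0,0],[0,0,0],0],[[0,0,0],[0,0,0],0],[[0,0,0],[0,0,0],0]]'
python3 - <<'E'
from h import *
c=cap('wrist','w4.png')
a=cv2.imread('pics/w4.png')
u,v=proj(c,[.6045,-.0515,.104]);print(u,v)
x=int(max(0,u-80));y=int(max(0,v-75));print('off',x,y)
cv2.imwrite('pics/z4.png',cv2.resize(a[y:y+120,x:x+160],(800,600),interpolation=3))
E
```

```text
time_s: 6.6
tcp_pos: [0.5352, -0.0737, 0.313]
tcp_rot: [-3.141, 0.002, 0.238]
force: [0.3, -0.2, -0.4]
width: 0.0425
grasp_force: 0.0
312.2591965991296 88.18436804025609
off 232 13
```

View pics/z4.png

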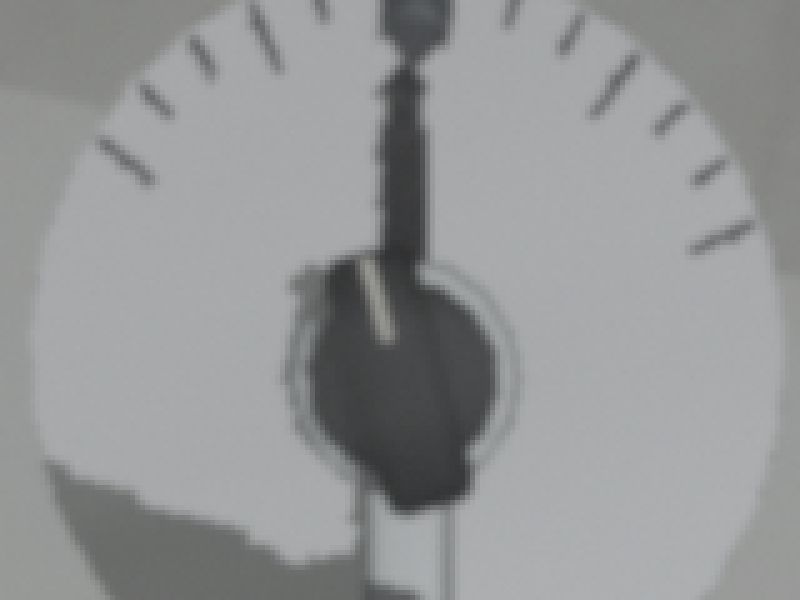

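The crop shows the rider tip at about (417,68) and the pointer tip at about (405,68), so the pointer is roughly 0.03 rad short. I'll quantify this with edges.

```bash
python3 - <<'E'
from h import *
from scipy.optimize import least_squares
c=cap('wrist');g=cv2.cvtColor(c['pixels'],cv2.COLOR_RGB2GRAY)
np.set_printoptions(linewidth=220)
print('cols 302..330')
for r in range(4,44,2):print(r,g[r,302:330])
# rim: per row, left & right transitions from outside
f=lambda u,v:ray(c,u,v,.104)[:2]
off=(232,13);cr=lambda u,v:(off[0]+u/5-.4,off[1]+v/5-.4)
rim=np.array([f(*cr(u,v)) for u,v in[(34,350),(45,250),(85,150),(782,350),(768,250),(730,160),(660,75),(150,75),(765,480)]])
s=least_squares(lambda p:np.hypot(*(rim-p[:2]).T)-p[2],[.6,-.05,.07]);print(s.x.round(4),(s.fun*1e3).round(1))
m=cv2.HoughCircles(cv2.GaussianBlur(g,(3,3),0)[170:360],cv2.HOUGH_GRADIENT,1,50,param1=60,param2=15,minRadius=12,maxRadius=30);print(m)
for r in(120,125,130,200,205,210,215):print(r,g[r,296:336])
E
```

```text
cols 302..330
4 [141 145 144 141 138 125 103  79  68  67  69  67  68  69  70  70  69  70  71  78 101 126 136 137 136 135 135 135]
6 [162 164 164 165 159 137  98  69  67  69  68  68  69  70  71  72  71  70  71  80 108 139 155 159 156 152 147 147]
8 [166 166 166 164 156 130  93  70  68  69  70  69  69  72  71  72  72  72  73  78 105 137 159 165 166 166 166 165]
10 [166 166 166 166 158 138 102  77  70  70  70  71  74  79  76  75  73  73  74  85 115 149 162 166 166 166 167 166]
12 [167 166 166 166 161 145 112  83  73  71  74  79  87  92  89  83  78  74  77  89 122 153 165 166 166 165 166 166]
14 [167 166 167 166 161 147 114  85  74  78  83  86  92  92  89  88  87  83  79  90 120 152 165 166 166 166 166 166]
16 [167 167 166 166 161 141 106  80  77  78  80  82  84  85  84  84  82  80  79  92 123 153 164 166 166 166 166 166]
18 [167 166 167 166 162 144 114  88  79  77  76  76  77  77  77  76  75  76  81 101 134 156 166 167 166 167 167 166]
20 [167 167 166 166 165 155 139 125 109  90  78  78  77  76  77  77  77  80  91 119 150 164 166 166 167 166 167 167]
22 [167 167 166 167 167 166 165 162 
[... 1853 characters left out ...]
174 174 173 174 174 175 174 174 174]
200 [153 153 152 152 152 152 152 151 144 120  73  27  10  10  19  24  29  29  27  25  22  18  14  23  60 106 138 151 153 152 152 153 153 153 153 154 153 153 154 154]
205 [151 152 153 152 152 152 152 145 121  76  29   9  13  13  19  26  28  26  27  29  29  27  26  33  64 106 139 150 152 152 153 153 153 153 152 152 153 153 153 154]
210 [153 152 153 151 154 152 152 151 146 126  88  54  36  25  22  18  19  20  21  22  29  42  67  91 112 131 145 151 152 152 152 152 152 153 152 152 152 153 152 153]
215 [152 153 152 153 152 152 151 152 148 134 123 131 145 152 154 155 154 153 154 155 158 161 159 149 138 137 146 151 153 153 152 152 152 153 152 152 152 153 153 151]
```

```bash
python3 - <<'E'
from h import *
c=cap('wrist');o=np.array([.6033,-.0524])
print('o px',proj(c,[*o,.104]))
a=lambda p:(np.hypot(*(p-o)).round(4),np.arctan2(*(p-o)[::-1]).round(4))
for z in(.104,.108,.112):
  print(z,'tip',a(ray(c,314,24,z)[:2]),'body',a(ray(c,315.2,9,z)[:2]),'ptr',a(ray(c,313,26,z)[:2]))
  d=(ray(c,315.2,8,z)-ray(c,314,24,z));print('dir',np.arctan2(d[1],d[0]))
t=ray(c,313.5,260.5,.13)[:2];print(np.hypot(*(o-t)),np.arctan2(*(o-t)[::-1]))
b=[]
for v in(115,125):
  b.append(ray(c,313.2,v,.12)[:2]);print('bar',np.hypot(*(o-b[-1])),np.arctan2(*(o-b[-1])[::-1]))
E
```

```text
o px (np.float64(312.915916073428), np.float64(89.66959130914671))
0.104 tip (np.float64(0.0552), np.float64(0.2168)) body (np.float64(0.0671), np.float64(0.2045)) ptr (np.float64(0.0536), np.float64(0.2327))
dir 0.15275324723956876
0.108 tip (np.float64(0.0546), np.float64(0.2157)) body (np.float64(0.0663), np.float64(0.2036)) ptr (np.float64(0.053), np.float64(0.2315))
dir 0.15275324723956876
0.112 tip (np.float64(0.054), np.float64(0.2145)) body (np.float64(0.0656), np.float64(0.2026)) ptr (np.float64(0.0525), np.float64(0.2302))
dir 0.15275324723957012
0.16172684612908103 0.24020418323623485
bar 0.02160482860917661 0.2577710930626874
bar 0.030469408600977927 0.2509369984504379
```

```bash
python3 -m inch '[[[0.7,0.15,0],[0,0,0],0],[[1,0.22,-0.5],[0,0,0],0],[[1,0.22,-0.8],[0,0,0],0],[[0,0,-0.8],[0,0,0],0],[[0,0,0],[0,0,0],0],[[0,0,0],[0,0,0],0],[[0,0,0],[0,0,0],0]]'
python3 - <<'E'
from h import *
np.set_printoptions(linewidth=250)
c=cap('wrist','w5.png');g=cv2.cvtColor(c['pixels'],cv2.COLOR_RGB2GRAY)
u,v=proj(c,[.6033+.053*np.cos(.22),-.0524+.053*np.sin(.22),.106]);print(u,v,proj(c,[.6033,-.0524,.104]))
u=int(u);v=int(v)
for r in range(max(0,v-34),v+44,3):print(r,g[r,u-22:u+23])
print('col0',u-22)
E
```

```text
time_s: 7.45
tcp_pos: [0.6429, -0.0508, 0.2333]
tcp_rot: [3.141, -0.002, 0.237]
force: [-0.2, 0.4, 0.1]
width: 0.043
grasp_force: 0.0
308.27690496656714 171.11811211604652 (np.float64(307.6842461606342), np.float64(234.99671867733375))
137 [ 81  82  81  82  81  81  81  81  80  81  80  80  80  80  79  77  67  54  49  48  48  52  57  59  60  64  68  67  68  67  67  67  64  67  74  78  79  79  79  79  80  83  96 115 130]
140 [81 81 80 80 80 80 80 79 79 81 79 79 80 79 78 73 62 46 38 38 36 36 36 35 36 37 38 37 38 37 40 44 49 63 73 77 78 77 79 77 77 77 77 78 79]
143 [80 80 80 79 79 80 80 80 79 79 78 79 79 79 77 72 60 43 35 35 34 34 34 35 35 35 34 34 33 34 34 37 48 63 74 77 78 77 78 78 78 77 78 77 77]
146 [76 76 76 78 78 78 79 79 79 79 79 78 79 79 78 72 59 43 37 34 34 34 34 32 35 34 34 33 32 32 34 37 48 64 73 75 76 77 77 77 78 77 77 78 76]
149 [ 71  76  83  87  92  94  96  99 100 102 102 103 103 104 101  89  67  45  35  35  34  34  33  34  32  33  33  34  34  33  33  42  64  85  96  98  97  94  95 103 113 114 106  98  92]
152 [ 81  82  95 103 105 104 105 104 104 104 104 104 104 104  99  82 
[... 3145 characters left out ...]
 104 103 100  91  70  40  14  12  10   6   9  10   7  28  54  82  98 103 104 104 106 108 111 119 137 156 165 170 175 177 178 178 179]
206 [103 103 104 104 104 103 102 103 104 103 103 103 104 104 102  91  70  39  11   7   6   7   9  10  14  26  56  83  99 111 131 152 158 160 170 176 177 178 179 178 178 178 178 178 179]
209 [103 103 104 103 103 103 103 105 103 104 104 104 103 103 100  92  69  40  13   9   8   6   7   6  10  27  56  83 102 124 150 170 176 178 179 177 177 179 177 178 179 178 178 177 178]
212 [104 103 104 104 103 103 103 104 103 103 103 102 102 100  98  90  68  40  17  13  12  14  15  12  15  21  45  71  97 123 146 159 168 173 175 177 177 178 178 178 179 178 178 178 178]
col0 286
```

The arm is about 0.03 rad short: pointer at column 307.2, rider 309.2 to 310.1. I'll go back to the pin, re-grip and swing another 0.03 rad clockwise.

```bash
python3 -m inch '[[[-1,-0.18,0],[0,0,0],0],[[-1,-0.18,0],[0,0,0],0],[[-1,-0.18,0],[0,0,0],0],[[-0.25,-0.04,-0.4],[0,0,0],0],[[0,0,-0.9],[0,0,0],0],[[0,0,-0.6],[0,0,0],0],[[0,0,-0.33],[0,0,0],0],[[0,0,0],[0,0,0],-0.5],[[0,0,0],[0,0,0],-1],[[0,0,0],[0,0,0],-1],[[0,0,0],[0,0,0],-1],[[0,0,0],[0,0,0],-1]]' 30

```

```text
time_s: 8.7
tcp_pos: [0.5135, -0.0739, 0.1436]
tcp_rot: [3.141, -0.002, 0.238]
force: [-1.2, 0.1, 6.7]
width: 0.0132
grasp_force: 30.0
```

```bash
python3 -m inch '[[[-0.01,0.035,0],[0,0,-0.02],-1],[[-0.005,0.035,0],[0,0,-0.018],-1],[[0,0,0],[0,0,0],-1],[[0,0,0],[0,0,0],-1],[[0,0,0],[0,0,0],-0.5],[[0,0,0],[0,0,0],-0.1],[[0,0,0],[0,0,0],0],[[0,0,0.5],[0,0,0],0],[[0,0,0.8],[0,0,0],0],[[0,0,0.9],[0,0,0],0],[[1,0.16,0.03],[0,0,0],0],[[1,0.16,0],[0,0,0],0],[[1,0.16,0],[0,0,0],0],[[0.25,0.04,0],[0,0,0],0],[[0,0,0],[0,0,0],0],[[0,0,0],[0,0,0],0],[[0,0,0],[0,0,0],0]]'
cat > m.py <<'E'
from h import *
c=cap('wrist');g=cv2.cvtColor(c['pixels'],cv2.COLOR_RGB2GRAY).astype(float)
u,v=proj(c,[.6033+.053*np.cos(.22),-.0524+.053*np.sin(.22),.106]);print(u,v,proj(c,[.6033,-.0524,.104]))
u=int(u);v=int(v)
for r in range(v-22,v+42,2):
    x=g[r,u-24:u+25];b=np.minimum(x,104);d=np.where(b<67)[0]
    if len(d):
        i,j=d[0],d[-1];i=i-(67-b[i])/(b[i-1]-b[i]);j=j+(67-b[j])/(b[j+1]-b[j]);print(r,round(u-24+i,1),round(u-24+j,1),'c',round(u-24+(i+j)/2,1),int(b[d].min()))
E
python3 m.py
```

```text
time_s: 10.4
tcp_pos: [0.6406, -0.0504, 0.2314]
tcp_rot: [-3.141, 0.001, 0.207]
force: [-0.8, 0.0, -0.1]
width: 0.0426
grasp_force: 0.0
308.99027348774337 168.64460133176462 (np.float64(310.34396171567056), np.float64(233.19123588280726))
146 283.7 318.5 c 301.1 32
148 301.6 318.7 c 310.2 32
150 301.7 318.5 c 310.1 32
152 286.7 318.2 c 302.5 32
154 286.9 318.3 c 302.6 32
156 287.6 318.3 c 302.9 31
158 302.3 318.3 c 310.3 31
160 302.6 318.0 c 310.3 31
162 303.4 317.1 c 310.3 32
164 305.4 314.8 c 310.1 34
166 307.4 312.7 c 310.1 37
168 308.8 310.8 c 309.8 55
170 307.9 311.7 c 309.8 38
172 305.6 313.8 c 309.7 11
174 304.6 314.8 c 309.7 6
176 305.4 314.0 c 309.7 7
178 305.7 313.8 c 309.7 7
180 305.7 313.8 c 309.7 10
182 305.5 314.1 c 309.8 6
184 304.7 314.9 c 309.8 6
186 304.5 315.0 c 309.8 7
188 304.5 315.0 c 309.7 6
190 304.5 315.0 c 309.8 6
192 304.5 315.0 c 309.8 5
194 304.5 315.0 c 309.8 5
196 304.5 315.0 c 309.8 6
198 304.5 315.0 c 309.8 5
200 304.7 315.0 c 309.8 4
202 304.7 315.0 c 309.9 6
204 304.7 315.0 c 309.9 5
206 304.7 315.0 c 309.9 5
208 304.7 315.0 c 309.9 4
```

The tips now coincide at column 309.8, so the angle is set to within about 0.005 rad. Next is the knob, whose bar direction is about 0.5 rad in world.

```bash
python3 -m inch '[[[-0.5,-0.02,0],[0,0,0.18],0],[[-0.41,-0.02,0],[0,0,0.19],0],[[0,0,-0.3],[0,0,0],0],[[0,0,-0.8],[0,0,0],0],[[0,0,-0.5],[0,0,0],0],[[0,0,-0.35],[0,0,0],0],[[0,0,0],[0,0,0],0],[[0,0,0],[0,0,0],-0.5],[[0,0,0],[0,0,0],-1],[[0,0,0],[0,0,0],-1],[[0,0,0],[0,0,0],-1],[[0,0,0],[0,0,0],-1]]' 50
python3 -c "
from h import *;s=bot.state();print(s['ft_torque'],s['joints'])"
```

```text
time_s: 11.65
tcp_pos: [0.6061, -0.051, 0.1547]
tcp_rot: [-3.141, -0.002, 0.498]
force: [-2.4, 4.7, 4.2]
width: 0.0134
grasp_force: 49.9
[0.64343874 0.20779588 0.02036544] [-8.70321166e-02  4.20462068e-01  1.74718835e+00  1.22794412e-03
  9.72673811e-01  9.85081856e-01]
```

```bash
python3 -m inch '[[[-0.02,0,0],[0,0,-0.1],-1],[[-0.02,-0.01,0],[0,0,-0.15],-1],[[0,0,0],[0,0,-0.15],-1],[[0,0,0],[0,0,-0.15],-1],[[0,0,0],[0,0,-0.15],-1],[[0,0,0],[0,0,-0.15],-1],[[0,0,0],[0,0,-0.15],-1],[[0,0,0],[0,0,-0.15],-1],[[0,0,0],[0,0,0],-1],[[0,0,0],[0,0,0],-1]]'
python3 -c "
from h import *;s=bot.state();print(s['ft_torque'])"; 
python3 -m inch '[[[0,0,0],[0,0,-0.05],-1],[[0,0,0],[0,0,-0.05],-1],[[0,0,0],[0,0,0],-1]]'
python3 -c "
from h import *;s=bot.state();print(s['ft_torque'])"
```

```text
time_s: 12.65
tcp_pos: [0.606, -0.0523, 0.1548]
tcp_rot: [-3.14, -0.004, -0.403]
force: [5.7, 0.9, -1.5]
width: 0.013
grasp_force: 49.2
[ 0.00738458 -0.5712415  -0.17797121]
time_s: 12.95
tcp_pos: [0.6059, -0.0524, 0.1547]
tcp_rot: [-3.14, -0.004, -0.482]
force: [5.8, 0.2, -1.1]
width: 0.0135
grasp_force: 49.2
[-0.08215846 -0.57132714 -0.11413773]
```

```bash
p='from h import *;s=bot.state();print("T",s["ft_torque"][2],s["tcp_rot"][2])'
python3 -m inch '[[[0,0,0],[0,0,-0.05],-1],[[0,0,0],[0,0,0],-1]]'|grep -E 'force|width'; python3 -c "$p"
python3 -m inch '[[[0,0,0],[0,0,-0.05],-1],[[0,0,0],[0,0,0],-1]]'|grep -E 'force|width'; python3 -c "$p"
python3 -m inch '[[[0,0,0],[0,0,-0.05],-1],[[0,0,0],[0,0,0],-1]]'|grep -E 'force|width'; python3 -c "$p"
```

```text
force: [4.8, -0.6, 0.0]
width: 0.0132
grasp_force: 49.2
T -0.12760045213934385 -0.5216212058607892
force: [5.4, 0.3, 0.3]
width: 0.0131
grasp_force: 54.9
T 1.0426762023190068 -0.5590916556493555
force: [6.0, 0.5, 0.8]
width: 0.013
grasp_force: 76.4
T 2.0330484282549115 -0.5966136358129739
```

The end stop is reached: torque rose at yaw about -0.54, against -0.515 expected. I'll release, rise and travel to the beaker.

```bash
python3 -m inch '[[[0,0,0],[0,0,0.05],-1],[[0,0,0],[0,0,0],-0.5],[[0,0,0],[0,0,0],0],[[0,0,0],[0,0,0],0],[[0,0,0.6],[0,0,0],0],[[0,0,0.9],[0,0,0],0],[[0,0,1],[0,0,0],0],[[-0.3,0.6,0],[0,0,0.15],1],[[-0.5,1,0],[0,0,0.15],1],[[-0.5,1,0],[0,0,0.15],1],[[-0.5,1,0],[0,0,0.15],1],[[-0.5,1,0],[0,0,0.15],1],[[-0.5,1,0],[0,0,0.15],1],[[-0.5,1,0],[0,0,0.08],1],[[-0.5,1,0],[0,0,0],1],[[-0.5,1,0],[0,0,0],1],[[-0.5,1,0],[0,0,0],1],[[-0.4,1,0],[0,0,0],1],[[0,0,0],[0,0,0],1],[[0,0,0],[0,0,0],1]]'
python3 - <<'E'
from h import *
c=cap('wrist','w6.png')
a=cv2.imread('pics/w6.png');t=cap('top','t6.png');t=cv2.imread('pics/t6.png')
u,v=proj(c,[.45,.372,.06]);print(u,v)
z=np.hstack([cv2.resize(a,(512,320)),cv2.resize(t[150:230,360:432],(288,320),interpolation=3)])
cv2.imwrite('pics/z6.png',z)
E
```

```text
time_s: 15.55
tcp_pos: [0.3954, 0.3723, 0.2533]
tcp_rot: [3.141, 0.001, 0.21]
force: [0.2, -0.7, -0.6]
width: 0.0852
grasp_force: 0.0
330.589085717005 111.11450576169929
```

View pics/z6.png

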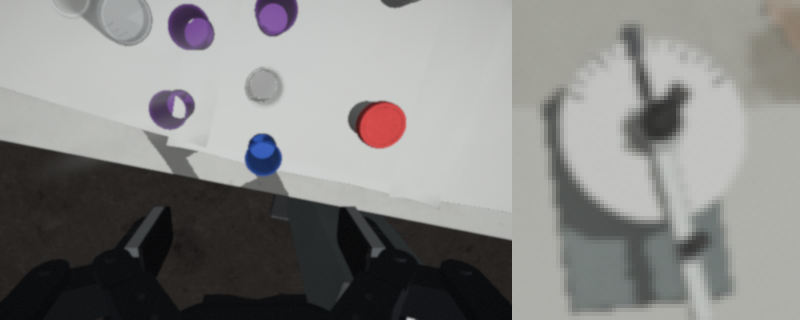

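The wrist view shows the clear beaker at about (330,107) full-scale, the blue one at (329,193), purple ones around it, and the cup at (476,155). In the top view the pointer is on the rider and the knob is turned. I'll measure the beaker outline.

```bash
python3 - <<'E'
from h import *
c=cap('wrist');t=cap('top');s=cap('scene')
def blob(c,u,v,r,lab):
    u,v=int(u),int(v);g=cv2.GaussianBlur(cv2.cvtColor(c['pixels'],cv2.COLOR_RGB2GRAY),(3,3),0)[v-r:v+r+1,u-r:u+r+1].astype(int)
    bg=np.median(np.r_[g[0],g[-1],g[:,0],g[:,-1]]);m=(abs(g-bg)>7).astype(np.uint8)
    cs,_=cv2.findContours(m,cv2.RETR_EXTERNAL,cv2.CHAIN_APPROX_NONE);k=max(cs,key=cv2.contourArea);e=cv2.fitEllipse(cv2.convexHull(k))
    x,y,w,h=cv2.boundingRect(k);e0=(e[0][0]+u-r,e[0][1]+v-r);print(lab,bg,'bbox',x+u-r,y+v-r,w,h,'ell',e0,e[1])
    for z in(0,.03,.06):print(z,ray(c,*e0,z).round(4),ray(c,*proj(c,[.45,.372,z]),z).round(3) if 0 else '')
    print(m.tolist().__len__(),'\n'.join(''.join('#' if q else '.' for q in row) for row in m) if lab=='w' else '')
blob(c,330,107,32,'w');blob(t,253,236,12,'t');blob(s,261,218,14,'s')
E
```

```text
w 203.0 bbox 303 83 51 52 ell (328.3583335876465, 108.64929580688477) (50.991943359375, 52.33140182495117)
0 [0.4492 0.3706 0.    ] 
0.03 [0.4508 0.3718 0.03  ] 
0.06 [0.4525 0.373  0.06  ] 
65 .................................................................
.................................................................
.................................................................
.................................................................
.................................................................
.................................................................
.................................................................
.................................................................
.........................###########.............................
......................##################.........................
....................#######################......................
..................##########################.....................
.................#############################...................
................###############################.
[... 3079 characters left out ...]
........................................
.................................................................
.................................................................
.................................................................
.................................................................
t 154.0 bbox 241 224 25 25 ell (252.509991645813, 235.7602081298828) (28.982786178588867, 41.04118347167969)
0 [0.4533 0.3775 0.    ] 
0.03 [0.4502 0.3732 0.03  ] 
0.06 [0.4472 0.3688 0.06  ] 
25 
s 193.0 bbox 252 207 19 24 ell (261.1350574493408, 218.01646900177002) (17.585433959960938, 24.973018646240234)
0 [0.468  0.3893 0.    ] 
0.03 [0.4525 0.3722 0.03  ] 
0.06 [0.4369 0.3551 0.06  ] 
29
```

```bash
python3 -m inch '[[[0.7,0,0],[0,0,0],1],[[0.715,0.01,-0.4],[0,0,0],1],[[0,0,-1],[0,0,0],1],[[0,0,-1],[0,0,0],1],[[0,0,-1],[0,0,0],1],[[0,0,-0.9],[0,0,0],1],[[0,0,-0.8],[0,0,0],1],[[0,0,-0.5],[0,0,0],1],[[0,0,0],[0,0,0],1],[[0,0,0],[0,0,0],0.6],[[0,0,0],[0,0,0],0.3],[[0,0,0],[0,0,0],0],[[0,0,0],[0,0,0],-0.3],[[0,0,0],[0,0,0],-0.3],[[0,0,0],[0,0,0],-0.3],[[0,0,0],[0,0,0],-0.3]]' 20
```

```text
time_s: 17.4
tcp_pos: [0.4536, 0.3729, 0.031]
tcp_rot: [-3.141, -0.002, 0.208]
force: [-0.2, -1.5, 7.6]
width: 0.042
grasp_force: 19.7
```

```bash
python3 -m inch '[[[0,0,0.3],[0,0,0],-0.3],[[0,0,0.7],[0,0,0],-0.3],[[0,0,1],[0,0,0],-0.3],[[0,0,1],[0,0,0],-0.3],[[0,0,1],[0,0,0],-0.3],[[0,0,0.7],[0,0,0],-0.3],[[0,-0.4,0.3],[0,0,0],-0.3],[[0,-0.8,0],[0,0,0],-0.3],[[0,-1,0],[0,0,0],-0.3],[[0,-1,0],[0,0,0],-0.3],[[0,-1,0],[0,0,0],-0.3],[[0,-1,0],[0,0,0],-0.3],[[0,-1,0],[0,0,0],-0.3],[[0,-1,0],[0,0,0],-0.3],[[0,-0.8,0],[0,0,0],-0.3],[[0,-0.6,0],[0,0,0],-0.3],[[0,-0.4,0],[0,0,0],-0.3],[[0,0,0],[0,0,0],-0.3],[[0,0,0],[0,0,0],-0.3]]'
python3 - <<'E'
from h import *
c=cap('wrist','w7.png');a=cv2.imread('pics/w7.png');s=bot.state();p=s['tcp_pos'];R=cv2.Rodrigues(np.zeros(3))[0]
y=s['tcp_rot'][2]
zr=p[2]-.031+.059
print('rim pred',zr,proj(c,[p[0],p[1],zr]),[proj(c,[p[0]+.023*np.cos(q+y),p[1]+.023*np.sin(q+y),zr]) for q in(0,np.pi/2,np.pi,-np.pi/2)])
print('foot pred',[proj(c,[p[0]+.019*np.cos(q+y),p[1]+.019*np.sin(q+y),zr-.059]) for q in(0,np.pi)])
print('table',proj(c,[.4427,-.0864,.13]))
cv2.imwrite('pics/z7.png',cv2.resize(a[120:400,140:500],(720,560),interpolation=3))
E
```

```text
time_s: 19.3
tcp_pos: [0.4518, 0.0119, 0.2292]
tcp_rot: [-3.141, 0.001, 0.206]
force: [-0.3, 0.4, -0.8]
width: 0.0421
grasp_force: 20.5
rim pred 0.2572653764009054 (np.float64(315.0842491252625), np.float64(313.6970170588573)) [(np.float64(314.904996397202), np.float64(253.24292107458928)), (np.float64(248.38319569622672), np.float64(313.64529610342413)), (np.float64(315.24449163761824), np.float64(367.7397997129041)), (np.float64(381.81117591538583), np.float64(313.74875807686664))]
foot pred [(np.float64(316.1464013523842), np.float64(205.82933976351745)), (np.float64(316.26664969002866), np.float64(274.9817484617825))]
table (np.float64(449.79702249798345), np.float64(239.08394888484762))
```

View pics/z7.png

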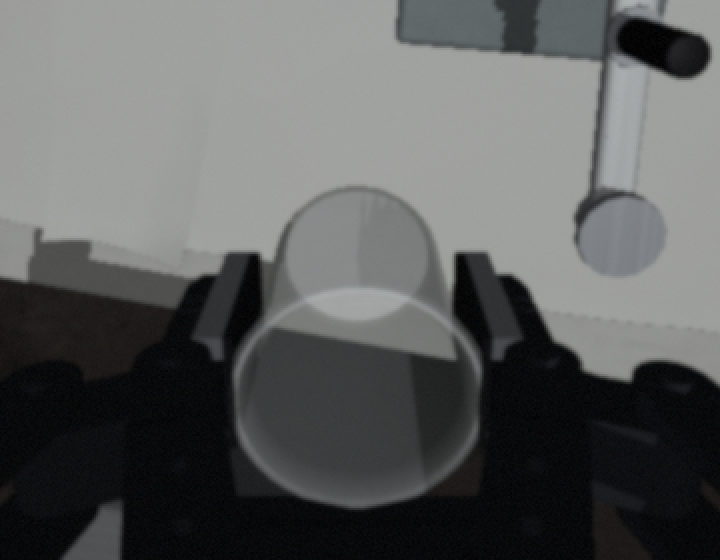

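The beaker sits upright in the gripper. In full-frame pixels the foot ellipse is centred at (319,246.5), the rim at (319,319), and the table at (450.5,237.5). The beaker axis is about 3 mm behind the TCP, so I'll compute the shift relatively from this one image.

```bash
python3 - <<'E'
from h import *
c=cap('wrist');s=bot.state();p=s['tcp_pos'];h=p[2]-.031
foot=(ray(c,319,213,h)+ray(c,319,280,h))/2;rim=(ray(c,319,264,h+.059)+ray(c,319,373.5,h+.059))/2
print('foot',foot,'dia',np.linalg.norm(ray(c,319,213,h)-ray(c,319,280,h)),np.linalg.norm(ray(c,284,246,h)-ray(c,354,246,h)),'rim',rim,'tcp',p)
g=cv2.cvtColor(c['pixels'],cv2.COLOR_RGB2GRAY)
m=cv2.HoughCircles(cv2.GaussianBlur(g,(3,3),0)[205:275,415:490],cv2.HOUGH_GRADIENT,1,40,param1=60,param2=10,minRadius=16,maxRadius=28);print(m)
for u,v in((450.5,237.5),(449.9,237.5)):
  t=ray(c,u,v,.13);print('table',t,'delta40',(t-foot)[:2]/.04,(t-rim)[:2]/.04,'dz',(h-.13)/.04)
print('tdia',np.linalg.norm(ray(c,429,237,.13)-ray(c,473,237,.13)))
E
```

```text
foot [0.44931785 0.01072327 0.19829945] dia 0.037233265385546895 0.03542363187486425 rim [0.44936796 0.01079175 0.25729945] tcp [0.45223152 0.01263286 0.22929945]
[[[35.5 31.5 21.7]]]
table [ 0.44427298 -0.08606929  0.13      ] delta40 [-0.12612177 -2.41981394] [-0.12737449 -2.42152619] dz 1.7074861485960289
table [ 0.44418455 -0.08565178  0.13      ] delta40 [-0.12833264 -2.40937609] [-0.12958537 -2.41108834] dz 1.7074861485960289
tdia 0.03128256107907588
```

```bash
python3 -m inch '[[[-0.027,-0.415,0],[0,0,0],-0.3],[[-0.05,-0.9,0],[0,0,0],-0.3],[[-0.05,-0.7,0],[0,0,0],-0.3],[[0,-0.4,0],[0,0,0],-0.3],[[0,0,-0.5],[0,0,0],-0.3],[[0,0,-0.5],[0,0,0],-0.3],[[0,0,-0.3],[0,0,0],-0.3],[[0,0,0],[0,0,0],-0.3],[[0,0,0],[0,0,0],-0.3],[[0,0,0],[0,0,0],-0.3]]'
python3 - <<'E'
from h import *
np.set_printoptions(linewidth=250)
c=cap('wrist');s=bot.state();p=s['tcp_pos'];h=p[2]-.031;y=s['tcp_rot'][2];print(h)
g=cv2.cvtColor(c['pixels'],cv2.COLOR_RGB2GRAY).astype(int)
for r in(185,190,195,200):print(r,'c280',g[r,280:360])
b=p+np.array([-.0029,-.0019,0]);b[2]=h;print('foot',b,'table would be px',proj(c,[*b[:2],.13]))
for r in(.02,.04,.05):print('bar px pred if centred',r,proj(c,[b[0]+r*np.cos(y),b[1]+r*np.sin(y),.12]))
print('col319',g[200:290:1,319])
E
```

```text
time_s: 20.4
tcp_pos: [0.4482, -0.0842, 0.1783]
tcp_rot: [3.141, -0.001, 0.208]
force: [-0.4, -0.8, 0.1]
width: 0.042
grasp_force: 20.6
0.14731607839768385
185 c280 [153 154 154 153 153 153 154 153 154 154 154 153 154 154 153 154 153 153 154 154 153 153 153 153 148 128  95  78  79  82  84  85  85  85  86  85  86  86  86  84  83  85  86  85  87  87  86  86  84  81  76  73  81 111 140 151 154 153 154 153 153 155
 154 153 154 153 153 154 153 154 153 152 154 153 154 153 154 153 153 154]
190 c280 [153 153 154 153 154 153 153 153 153 153 154 153 152 153 153 153 153 154 153 154 153 154 153 152 148 127  96  78  79  82  83  86  84  85  86  85  85  85  84  84  84  85  84  84  85  86  87  86  85  81  76  73  81 110 139 152 153 154 153 154 153 154
 153 152 154 153 152 153 153 154 154 153 154 152 153 153 154 153 154 154]
195 c280 [153 153 153 152 153 153 153 154 154 153 153 154 154 153 153 153 153 153 153 153 153 153 154 152 147 129  98  79  78  82  83  85  85  85  85  86  86  84  84  84  84  83  84  85  86  86  87  86  84  81  77  73  82 110 140 153 153 154 153 154 153 153
 153 154 153 153 153 1
[... 452 characters left out ...]
at64(319.4857659189241), np.float64(234.3540634498583))
bar px pred if centred 0.02 (np.float64(319.5090438951333), np.float64(194.52746729978486))
bar px pred if centred 0.04 (np.float64(319.5898004810323), np.float64(159.59576778045633))
bar px pred if centred 0.05 (np.float64(319.632053231451), np.float64(141.31911126930686))
col319 [ 85  84  84  83  84  84  82  81  69  56  48  53  64  66  72  85 100 107 109 106 107 107 108 108 107 106 106 107 106 106 106 105 105 104 105 104 104 103 102 103 102 101 101 100  99  99  98  98  98  98  98  99 100 100 101 101 102 101 103 102 107 112
 118 130 147 157 159 157 156 156 155 156 155 155 155 154 153 154 152 146 136 126 121 120 118 117 117 116 116 117]
```

The beaker is centred over the table: bar centre column 319.4 against 319.5 predicted, and table rear edge row 264 against 264.5. I'll lower it.

```bash
python3 -m inch '[[[0,0,-0.2],[0,0,0],-0.3],[[0,0,-0.15],[0,0,0],-0.3],[[0,0,-0.06],[0,0,0],-0.3],[[0,0,0],[0,0,0],-0.3],[[0,0,0],[0,0,0],-0.3],[[0,0,0],[0,0,0],-0.3]]'; python3 -m inch '[[[0,0,-0.02],[0,0,0],-0.3],[[0,0,0],[0,0,0],-0.3],[[0,0,0],[0,0,0],-0.3]]'
```

```text
time_s: 21.05
tcp_pos: [0.4476, -0.0844, 0.161]
tcp_rot: [-3.142, 0.0, 0.208]
force: [0.6, -0.2, 0.8]
width: 0.0423
grasp_force: 20.3
time_s: 21.35
tcp_pos: [0.4479, -0.0844, 0.1609]
tcp_rot: [3.141, -0.001, 0.208]
force: [-1.9, 0.5, 8.6]
width: 0.0419
grasp_force: 20.7
```

```bash
python3 -m inch '[[[0,0,0.01],[0,0,0],-0.1],[[0,0,0],[0,0,0],0.05],[[0,0,0],[0,0,0],0.15],[[0,0,0],[0,0,0],0.4],[[0,0,0],[0,0,0],0.7],[[0,0,0],[0,0,0],0.7],[[0,0,0.3],[0,0,0],0.7],[[0,0,0.6],[0,0,0],0.7],[[0,0,0.9],[0,0,0],0.7],[[0,0,0.9],[0,0,0],0.7],[[0,0,0.5],[0,0,0],0.7],[[0,0,0],[0,0,0],0.7],[[0,0,0],[0,0,0],0.7]]'
python3 - <<'E'
from h import *
c=cap('wrist');g=cv2.cvtColor(c['pixels'],cv2.COLOR_RGB2GRAY).astype(int)
o=np.array([.4444,-.0862]);y=.208
for n,r,z in(('rim',.023,.189),('foot',.019,.13),('tab',.016,.13)):
    print(n,[tuple(np.round(proj(c,[o[0]+r*np.cos(q+y),o[1]+r*np.sin(q+y),z]),1)) for q in(0,np.pi/2,np.pi,-np.pi/2)])
np.set_printoptions(linewidth=250)
u,v=map(int,proj(c,[*o,.16]));print(u,v);print('col',v-60,g[v-60:v+80,u]);v2=int(proj(c,[*o,.189])[1]);print('row',v2,u-60,g[v2,u-60:u+61])
t=cap('top','t8.png');cv2.imwrite('pics/w8.png',c['pixels'][:,:,::-1])
E
```

```text
time_s: 22.65
tcp_pos: [0.4475, -0.0843, 0.2891]
tcp_rot: [3.141, -0.001, 0.208]
force: [-0.0, 0.4, -0.1]
width: 0.0725
grasp_force: 0.0
rim [(np.float64(319.1), np.float64(172.4)), (np.float64(285.9), np.float64(204.7)), (np.float64(319.0), np.float64(235.2)), (np.float64(352.2), np.float64(204.7))]
foot [(np.float64(318.9), np.float64(160.6)), (np.float64(296.6), np.float64(182.5)), (np.float64(318.9), np.float64(203.6)), (np.float64(341.2), np.float64(182.5))]
tab [(np.float64(318.9), np.float64(164.1)), (np.float64(300.1), np.float64(182.5)), (np.float64(318.9), np.float64(200.3)), (np.float64(337.7), np.float64(182.5))]
318 192
col 132 [185 185 185 185 185 183 184 183 178 161 131 112 106 100 100  99  99 100 103 103  99  98  97  96  97  96  96  93  94 105 121 127 126 122 120 122 123 124 125 133 142 150 146 137 133 131 132 131 131 132 131 131 130 131 130 131 130 130 130 131 131 131
 130 131 131 131 131 131 133 135 137 135 133 131 131 132 133 133 134 135 135 135 136 136 135 136 137 136 136 137 137 137 138 139 140 144 149 152 154 157 164 161 157 156 157 158 159 158 159 160 161 159 160 160 161 161 160 159 159 158 159 159 159 159
 160 160 161 160 159 157 145 117  73  38  29  32  32  32  31  29]
row 204 258 [173 173 173 173 173 174 173 173 173 173 174 174 173 174 173 174 173 172 173 173 173 172 172 173 173 173 171 167 164 165 164 158 152 145 140 136 136 135 136 136 135 135 135 135 134 134 134 133 132 133 133 133 132 133 133 133 133 133 132 133 133 132
 131 131 130 130 130 130 128 128 128 128 128 127 129 129 128 128 127 127 127 127 128 127 127 125 127 129 136 145 156 164 164 166 171 174 174 175 174 174 174 174 174 173 173 174 174 174 175 173 175 174 174 173 175 174 174 174 174 175 174]
```

The beaker stands upright and centred. I'll do a last check on the pointer alignment.

```bash
python3 -m inch '[[[0.6,0.1,0],[0,0,0],0.5],[[0.9,0.16,0],[0,0,0],0.3],[[1,0.18,0],[0,0,0],0],[[1,0.18,0],[0,0,0],0],[[0.9,0.16,0],[0,0,0],0],[[0.43,0.07,-0.3],[0,0,0],0],[[0,0,-0.7],[0,0,0],0],[[0,0,-0.44],[0,0,0],0],[[0,0,0],[0,0,0],0],[[0,0,0],[0,0,0],0],[[0,0,0],[0,0,0],0]]'; python3 m.py | awk 'NR==1||NR%3==0'
```

```text
time_s: 23.85
tcp_pos: [0.6412, -0.0505, 0.232]
tcp_rot: [3.141, -0.001, 0.208]
force: [-0.2, -0.0, -0.5]
width: 0.0426
grasp_force: 0.0
308.70001966878186 169.5805088990099 (np.float64(310.04943417784665), np.float64(233.93795267846812))
149 301.4 318.2 c 309.8 32
155 286.9 317.7 c 302.3 31
161 302.2 317.6 c 309.9 32
167 307.3 312.1 c 309.7 40
173 305.5 313.0 c 309.3 11
179 305.5 313.0 c 309.2 8
185 304.2 314.7 c 309.5 7
191 304.1 314.8 c 309.4 5
197 304.5 314.7 c 309.6 4
203 304.5 314.9 c 309.7 5
209 304.5 314.9 c 309.7 5
```

```bash
python3 -m inch '[[[0,0,0.8],[0,0,0],0],[[0,0,0.8],[0,0,0],0],[[0,0,0],[0,0,0],0],[[0,0,0],[0,0,0],0],[[0,0,0],[0,0,0],0]]'; python3 -c "
from workcell import bot;print(bot.close_job())"
```

```text
time_s: 24.4
tcp_pos: [0.6403, -0.0503, 0.2947]
tcp_rot: [-3.141, 0.001, 0.208]
force: [-0.5, -0.7, -0.2]
width: 0.0428
grasp_force: 0.0
the job is handed in; nothing more can be done
None
```

The job is handed in at 24.4 s: the pointer is within about 0.006 rad of the rider, the clamp knob is against its end stop, and the clear beaker stands upright within about 1 mm of centre on the round table, released and with the gripper clear.

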